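# Feed the tumble polisher from the scoop tray

### The arm

A 6-joint arm with a two-finger parallel gripper is mounted at the origin on the work surface. World frame = base frame: x ahead of the robot, y to its left, z up, the work surface at z = 0. Lengths are in m, angles in rad, forces in N, time in s.
With the tool pointing down it reaches from about 0.35 to 0.85 m from the base axis. Payload 8.1 kg.
Tool frame: the origin (TCP) lies at the very end of the fingers, on their centre line; the grasp point (between the pads) lies 19 mm behind it; z points along the fingers, y is the line along which they close (so a half turn about z gives the same grasp; the last joint's range is limited). The gripper opens to 93 mm and grips with 3 to 60 N. Pads are 15 mm wide; open, the fingers measure 128 mm over their backs; the gripper's body (75 mm by 188 mm) begins 65 mm behind the grasp point.
Start: joints at [-1.202, 0.13, 1.488, -0, 1.523, -0.085], TCP at [0.263, -0.539, 0.219] pointing down, gripper open.
Joint ranges: [-2.96, 2.96], [-0.89, 2.26], [0.02, 2.5], [-1.34, 4.48], [0, 2.73], [-2.66, 2.66]. Speed limits (rad/s): [2.39, 2.39, 2.79, 3.14, 3.14, 3.14].

### API

Orientations are given as a rotation vector (axis times angle).
In Python, from plant import robot, imaging gives the robot as it stands.
- The arm moves only by the tool jog_arm, never from a script. Its argument "rows" is a list of rows, each a list of 2 entries, a list of its own where there are three numbers: the shift along the tool's x, y, z each as a share of 0.2 m, from -1 to 1, then the turn, a rotation vector about the tool's x, y, z each as a share of pi/2 rad, from -1 to 1. A call has 1 to 5 rows; each row is the pose to reach, as a shift and turn from the pose commanded when the call began, along the tool's axes at that moment; what a row does not reach only later rows make up. A row lasts 1/10 s, in which the tool goes at most 50 mm and 8.59 degrees, less where a joint would pass 70% of its speed; a pose out of reach is approached as far as the arm can. A call with a number of a shift or a turn outside -1 to 1 is refused whole. A call with a gripper value outside its range is refused whole. "hand" is the closure, from -1 (fully open) to 1 (shut), set as the call begins (left out, the last holds). The fingers move at their own pace and stop on an object; "squeeze" is the grip in N (left out, the last holds). Time passes only in rows, so rows that repeat a pose let the fingers close. It gives the time, the measured TCP pose, the force, the opening and the grip force at its end, in the units of the state.
- robot.read_state(): the state, without advancing time (a new reading comes with each control period).
- imaging.read_camera(name): name is "scene" or "top"; returns a dict with "frame" (420x560x3 uint8, red, green, blue), "vertical_fov" (degrees; the focal length in pixels is half the picture's height over the tangent of half this angle, whatever the lens; pixels are square), "cx", "cy" (the principal point, pixels), "R" (3x3) and "t" (3): a world point X has camera coordinates R X + t. Camera axes: x right, y down, z forward; pixel columns grow to the right and rows downward; lengths in m; the calibration is good to about 2 mm. A picture is of the moment at which its call begins. There is no depth.
- robot.close_job(): hands the job in; it is judged then, once.
The state is a dict: "t": time; "q": joint angles; "dq": joint speeds; "joint_torque": joint torques, N m; "tool_pos": TCP position; "orientation": TCP orientation; "force": force on the tool from outside, world axes, zero at the start; "wrist_torque": the same for the moment, N m; "opening": finger opening in m; "gripper_force": force on a finger pad.
Only numpy, scipy, OpenCV 4.12 (cv2) and the standard library are available. Lean on these libraries where they do the work, as an engineer would, in place of code of your own. Each camera call takes 0.05 s, during which the arm holds its last target. There are 200 camera calls.

### The job

Take the wooden scoop tray by the bar across its top and carry it, with its four wooden blanks in it, to the tumble polisher; set it down flat, square and centred on the metal ledge, its open nose over the hopper, and let go of it. Then take it by the upright grip at its tail, tip it until all four blanks have gone into the hopper, lay the empty tray back flat in the same place on the ledge and let go. Leave everything else on the bench where it is.

Things in the scene. Friction and masses are not known exactly. Their poses are not given: they have to be found in the camera images.
- tray: open pale wooden scoop tray, 200 long x 76 wide x 45 mm walls, 0.3 kg empty, upright on the bench. Origin on its underside, below the middle of the top bar; +x to the nose, z up. Flat underside x -70..+58 mm, 6 mm floor; from there the open nose slopes up at 0.36 rad to x = +100: pitch it nose-down 0.8 to 0.95 rad to roll the blanks out. Tail wall x -70..-65. Inside width 66 mm
- bail (a point): middle of the darker top bar, which bridges the tray's width 82 mm above its underside: 14 mm thick along the tray's x, 20 mm high (72..92 mm), 66 mm clear between its side cheeks; pinch it along the tray's x. Axes as the tray
- tail_grip (a point): gripping point on the upright tail grip, a darker wooden paddle behind the tail wall: 14 mm thick along the tray's y, 30 mm along x (tray x -100..-70), its top 88 mm above the underside; this point is at tray (-86, 0, 70) mm; pinch it along the tray's y. Axes as the tray
- nose (a point): middle of the nose's edge, tray (99, 0, 18) mm
- blank0_center (a point): centre of blank 0, a plain dark wooden cylinder 28 mm in diameter and 60 mm long, 30 g, lying across the tray; it rolls freely
- blank1_center (a point): centre of blank 1, a plain dark wooden cylinder 28 mm in diameter and 60 mm long, 30 g, lying across the tray; it rolls freely
- blank2_center (a point): centre of blank 2, a plain dark wooden cylinder 28 mm in diameter and 60 mm long, 30 g, lying across the tray; it rolls freely
- blank3_center (a point): centre of blank 3, a plain dark wooden cylinder 28 mm in diameter and 60 mm long, 30 g, lying across the tray; it rolls freely
- polisher: fixed bench tumble polisher: a flat metal loading ledge, then an open sheet-steel feed hopper, then a dark drum (top 187 mm). Origin at bench height below the point ledge; +x runs from the ledge to the hopper, z up
- ledge (a point): middle of the loading place on the ledge's top, 80 mm above the bench: the tray's origin belongs here, tray x along this x. The ledge is 150 mm wide (y) and reaches x -85..+65 mm from here; its pedestal is narrower, so a grip behind or beside the tray is free. Axes as the polisher
- hopper (a point): centre of the hopper's bottom, polisher (151, 0, 6) mm; inside 160 (x) x 170 (y) mm; the wall at the ledge is 80 mm high above the bench, the other three 130 mm; the floor slopes down away from the ledge. Axes as the polisher
- jar: bystander: squat amber glass jar, 68 mm in diameter, 70 mm high; origin under its centre
- maul: bystander: maul with an upright brass head 48 mm in diameter, 75 mm high, and a wooden handle to -x, 170 mm long; origin under the head
- awl: bystander: awl, 150 mm long, lying along its x
- cup: bystander: white cup, 72 mm in diameter, 85 mm high; origin under its centre
- cork_block: bystander: cork block 90 x 60 x 35 mm
- weight: bystander: dark steel weight 100 x 45 x 25 mm with a small brass knob, 53 mm high in all
- burnisher: bystander: small hammer 200 mm long, lying along its x
Things that resemble listed ones, but are neither listed nor needed, are in the scene too. Leave any white or yellow look-alike of the part that bears blank3_center alone.

How it is judged:
By the outcome, as a careful person would: the job done as asked, in the order asked, and still so for the second after the job is handed in, with the robot touching nothing.
It also fails if it takes over 64 s, if anything falls off the work surface, if the arm or the gripper's body presses on something with over 40 N, if the wrist force passes 120 N, or if a joint passes its speed limit or range.

## Working session

There is one attempt and no reset: what is moved stays moved. The work goes in short steps, Python scripts to look and compute and a tool call to move; the robot and the scene stay as the last step left them, time stands still between calls to the robot, and variables do not carry over. Pictures are saved under pics/ and viewed, at most 10 in all, crops included, and the job is handed in when it is done.

Besides the shell and the picture viewer there is one more tool, called by a JSON object that holds its "method" and its "body". jog_arm: Moves the arm, as the interface text tells. Its arguments: {"type":"object","properties":{"rows":{"type":"array"},"hand":{"type":"number"},"squeeze":{"type":"number"}},"required":["rows"]}

```bash
ls; mkdir -p pics; python3 - <<'E'
from plant import robot, imaging
import cv2,numpy as np
s=robot.read_state();print(s['t'],s['tool_pos'],s['orientation'],s['opening'])
for n in ("scene","top"):
    c=imaging.read_camera(n)
    cv2.imwrite(f"pics/{n}0.png",c["frame"][:,:,::-1])
    print(n,c["vertical_fov"],c["cx"],c["cy"],np.round(c["R"],4).tolist(),np.round(c["t"],4).tolist(), -np.array(c["R"]).T@c["t"])
E
```

```text
pics
0.0 [ 0.26282806 -0.53871653  0.21759007] [-3.05927862e+00 -7.06294883e-01  4.35126155e-04] 0.0928883785276277
scene 44.12553024581762 282.4612254675273 208.6978621998705 [[-0.0135, 0.9997, 0.0227], [0.5472, 0.0264, -0.8366], [-0.8369, 0.0011, -0.5473]] [0.1237, -0.2422, 1.7091] [ 1.56454098 -0.11917152  0.73001505]
top 42.56515736900386 276.965103821371 208.96036596787116 [[0.0237, -0.9997, -0.0006], [-0.994, -0.0235, -0.1068], [0.1067, 0.0031, -0.9943]] [-0.1301, 0.5778, 1.2026] [ 0.44905297 -0.12027092  1.25731338]
```

View pics/scene0.png

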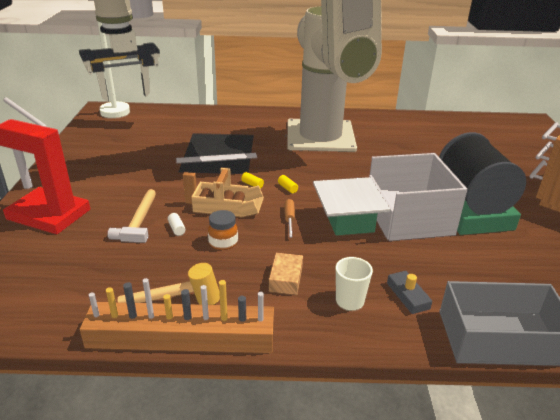

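View pics/top0.png

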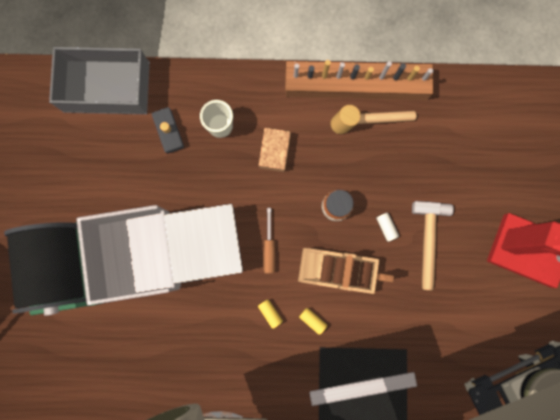

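Candidates, in top-view pixels:
- **Tray:** the only one is at (340,271), with the darker bar near (348,270), the tail grip at (386,278) and the nose to the left at (300,265).
- **Blanks:** the dark ones are inside the tray. The white one (387,227) and yellow ones (270,313) and (313,321) are decoys.
- **Polisher:** ledge at (205,243), hopper at (120,255), drum at (45,265). The grey bin at (100,80) is a decoy.

I'll check this with one close crop.

```bash
python3 - <<'E'
import cv2,numpy as np
t=cv2.imread("pics/top0.png");s=cv2.imread("pics/scene0.png")
a=cv2.resize(t[235:305,285:405],(800,467),interpolation=cv2.INTER_CUBIC)[:300*2]
a=cv2.resize(t[240:300,290:400],None,fx=5,fy=5,interpolation=cv2.INTER_CUBIC)
b=cv2.resize(s[160:225,170:280],None,fx=4.5,fy=4.5,interpolation=cv2.INTER_CUBIC)
o=np.zeros((a.shape[0]+b.shape[0],550,3),np.uint8);o[:300]=a[:,:550];o[300:,:b.shape[1]]=b
cv2.imwrite("pics/crop1.png",o)
a=cv2.resize(t[195:315,70:250],None,fx=3,fy=3,interpolation=cv2.INTER_CUBIC)
b=cv2.resize(s[150:240,310:470],None,fx=2.5,fy=2.5,interpolation=cv2.INTER_CUBIC)
o=np.zeros((a.shape[0]+b.shape[0],540,3),np.uint8);o[:360]=a;o[360:,:b.shape[1]]=b
cv2.imwrite("pics/crop2.png",o);print(o.shape)
E
```

```text
(585, 540, 3)
```

View pics/crop1.png

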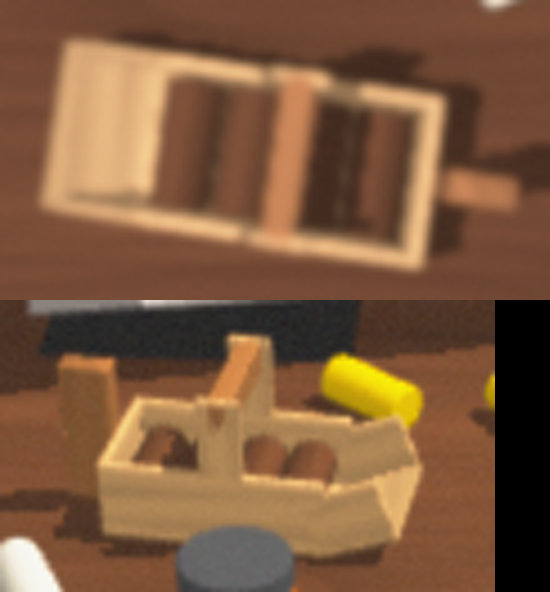

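View pics/crop2.png

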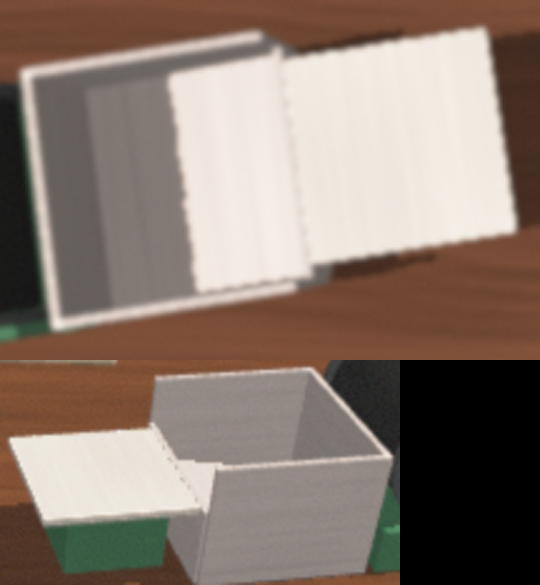

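The top part of crop 1 shows the tray with dark blanks, the darker bar at crop (288,155) and the grip at (482,190). Crop 2 shows the ledge quad, with top-crop corners (285,58), (488,28), (517,232) and (308,265), and the hopper to its left. Next I'll measure with masks and two views.

```bash
cat > h.py <<'E'
import numpy as np,cv2
from plant import robot, imaging
def cam(n):
    c=imaging.read_camera(n);f=210/np.tan(np.radians(c["vertical_fov"])/2)
    return dict(img=c["frame"],R=np.array(c["R"]),t=np.array(c["t"]),f=f,cx=c["cx"],cy=c["cy"])
def ray(c,p):
    d=c["R"].T@np.array([(p[0]-c["cx"])/c["f"],(p[1]-c["cy"])/c["f"],1]);return -c["R"].T@c["t"],d/np.linalg.norm(d)
def plane(c,p,z):
    o,d=ray(c,p);return o+d*(z-o[2])/d[2]
def tri(c1,p1,c2,p2):
    o,d=ray(c1,p1);q,e=ray(c2,p2)
    s=np.linalg.lstsq(np.c_[d,-e],q-o,rcond=None)[0]
    a,b=o+s[0]*d,q+s[1]*e;return (a+b)/2,np.linalg.norm(a-b)
def proj(c,X):
    v=c["R"]@np.asarray(X)+c["t"];return np.array([c["f"]*v[0]/v[2]+c["cx"],c["f"]*v[1]/v[2]+c["cy"]])
def blobs(img,lo,hi,box,amin=8):
    x0,y0,x1,y1=box
    m=cv2.inRange(cv2.cvtColor(img,cv2.COLOR_RGB2HSV)[y0:y1,x0:x1],np.array(lo),np.array(hi))
    cs,_=cv2.findContours(m,cv2.RETR_EXTERNAL,cv2.CHAIN_APPROX_NONE)
    out=[]
    for k in sorted(cs,key=cv2.contourArea,reverse=True):
        if cv2.contourArea(k)>=amin:
            out.append((cv2.contourArea(k),k+np.array([[x0,y0]])))
    return out
E
python3 - <<'E'
from h import *
T=cam("top");S=cam("scene")
# ledge corners from clicks
tp=[(165,214.3),(232.7,204.3),(242.3,272.3),(172.7,283.3)]
sp=[(390,209.2),(328,214.8),(314,180.8),(370.8,177.2)]
for a,b in zip(tp,sp):
    X,e=tri(T,a,S,b);print("ledge",X.round(4),round(e,4),plane(T,a,.08).round(4),plane(S,b,.08).round(4))
hsvT=cv2.cvtColor(T["img"],cv2.COLOR_RGB2HSV);hsvS=cv2.cvtColor(S["img"],cv2.COLOR_RGB2HSV)
print("T bar",[hsvT[y,x].tolist() for x,y in[(348,262),(347,275),(386,278),(390,278),(303,265),(378,280),(330,268),(360,290),(385,290)]])
print("S bar",[hsvS[y,x].tolist() for x,y in[(221,182),(224,176),(189,178),(188,190),(205,205),(262,190)]])
for n,hh,box in(("T",T,(290,235,405,305)),("S",S,(178,165,270,220))):
    for a,k in blobs(hh["img"],(5,120,115),(12,185,255),box): 
        print(n,a,cv2.minAreaRect(k))
# tray tall points: grip top, bar ends, tail corners, nose corners by clicks
cl={"tailA":((379,259),(193.,196.5)),"noseA":((303,248),(263.5,197)),"noseB":((298.4,281.6),(259.5,186.5))}
for k,(a,b) in cl.items(): print(k,*tri(T,a,S,b))
for k,a,z in(("tailA",(379,259),.045),("tailB",(374.4,293.6),.045),("noseA",(303,248),.045),("noseB",(298.4,281.6),.045)): print(k,plane(T,a,z).round(4))
E
```

```text
ledge [0.5581 0.1301 0.0782] 0.0019 [0.5579 0.1287 0.08  ] [0.5607 0.1304 0.08  ]
ledge [ 0.5841 -0.0163  0.0754] 0.0047 [ 0.5834 -0.0191  0.08  ] [ 0.5908 -0.0146  0.08  ]
ledge [ 0.4356 -0.0425  0.0778] 0.0042 [ 0.4355 -0.0447  0.08  ] [ 0.4392 -0.0406  0.08  ]
ledge [0.4082 0.1059 0.0771] 0.0003 [0.4083 0.1052 0.08  ] [0.4132 0.1051 0.08  ]
T bar [[12, 143, 204], [12, 143, 203], [12, 143, 184], [12, 142, 181], [15, 115, 220], [11, 139, 108], [10, 142, 99], [16, 110, 231], [9, 135, 115]]
S bar [[16, 142, 227], [14, 166, 203], [14, 155, 122], [14, 153, 123], [16, 129, 176], [11, 152, 144]]
T 1388.5 ((340.5, 270.0), (68.0, 101.0), 90.0)
T 416.5 ((343.04052734375, 270.7567443847656), (16.76869773864746, 29.756216049194336), 9.462321281433105)
T 322.0 ((378.5, 241.0), (12.0, 51.0), 90.0)
T 234.5 ((391.036865234375, 281.33538818359375), (26.736549377441406, 14.089385032653809), 3.1798300743103027)
T 111.5 ((325.27764892578125, 268.35333251953125), (6.433842182159424, 25.655935287475586), 6.842773914337158)
T 35.5 ((364.9324645996094, 271.9053955078125), (3.1235806941986084, 20.549873352
[... 436 characters left out ...]
97070312, 179.83535766601562), (6.073734283447266, 22.748897552490234), 83.6598129272461)
S 62.5 ((235.5, 179.0), (10.0, 9.0), 90.0)
S 47.5 ((228.5, 194.5), (7.0, 9.0), 90.0)
S 45.5 ((239.61766052246094, 195.52943420410156), (8.246211051940918, 7.518604278564453), 14.03624439239502)
S 22.5 ((204.50003051757812, 192.50001525878906), (4.242640495300293, 8.485280990600586), 45.0)
tailA [ 0.47164367 -0.34432586  0.04493406] 0.006418143282183662
noseA [ 0.49180589 -0.1704885   0.06130536] 0.011470054186007866
noseB [ 0.41766033 -0.17318413  0.04625313] 0.0102170142688364
tailA [ 0.4719 -0.3476  0.045 ]
tailB [ 0.395  -0.3376  0.045 ]
noseA [ 0.4925 -0.177   0.045 ]
noseB [ 0.4175 -0.1681  0.045 ]
```

```bash
cat >> h.py <<'E'
from scipy.spatial.transform import Rotation as Ro
def down(yaw_y):  # tool z down, tool y at yaw (deg)
    a=np.radians(yaw_y);y=np.array([np.cos(a),np.sin(a),0]);z=np.array([0,0,-1.]);return np.c_[np.cross(y,z),y,z]
def jog(p0,R0,p1,R1):
    return (R0.T@(np.array(p1)-p0)/.2).round(3).tolist(),(Ro.from_matrix(R0.T@R1).as_rotvec()/(np.pi/2)).round(3).tolist()
E
python3 - <<'E'
from h import *
T=cam("top");S=cam("scene")
a=np.radians(82.7);ex=np.array([np.cos(a),np.sin(a),0]);ey=np.array([-ex[1],ex[0],0]);o=np.array([.4423,-.2725,0])
P=lambda v:o+ex*v[0]+ey*v[1]+np.array([0,0,v[2]])
for n,v in dict(bar=(0,0,.092),barR=(0,-.033,.092),barL=(0,.033,.092),grip=(-.085,0,.088),tA=(-.07,-.038,.045)).items():
    print(n,P(v).round(4),proj(T,P(v)).round(1),proj(S,P(v)).round(1))
# bar: two-view: top click bar centre and scene click
print("bar tri",tri(T,(347.6,271),S,(222.5,176.5)),plane(T,(347.6,271),.092))
print("grip tri",tri(T,(387.5,278),S,(189.5,173.5)),plane(T,(387.5,278),.088))
# ledge fit from bright mask
for n,c,box in(("T",T,(160,195,250,295)),("S",S,(305,170,395,220))):
    k=blobs(c["img"],(0,0,195),(180,50,255),box)[0]
    h=cv2.convexHull(k[1]);q=cv2.approxPolyDP(h,4,True)[:,0]
    print(n,k[0],[plane(c,p,.08).round(4).tolist()[:2] for p in q],q.tolist())
s=robot.read_state();p0=s["tool_pos"];R0=Ro.from_rotvec(s["orientation"]).as_matrix()
print("jog",jog(p0,R0,[.4423,-.2725,.16],down(-97.3)))
print(jog(np.array([.4423,-.2725,.16]),down(-97.3),[.4423,-.2725,.063],down(-97.3)))
E
```

```text
bar [ 0.4423 -0.2725  0.092 ] [348.1 271.7] [221.1 174.8]
barR [ 0.475  -0.2767  0.092 ] [350.2 256.5] [217.9 181.4]
barL [ 0.4096 -0.2683  0.092 ] [346. 287.] [224.2 168.5]
grip [ 0.4315 -0.3568  0.088 ] [387.  277.7] [188.  173.2]
tA [ 0.4711 -0.3468  0.045 ] [378.6 259.4] [190.8 196.2]
bar tri (array([ 0.44367034, -0.2704744 ,  0.08810659]), np.float64(0.002931819081042918)) [ 0.44377352 -0.27144494  0.092     ]
grip tri (array([ 0.4306012 , -0.35573469,  0.08696478]), np.float64(0.0047291104850451324)) [ 0.43082255 -0.35792742  0.088     ]
T 5298.5 [[0.5817, -0.0132], [0.436, -0.0397], [0.389, 0.1318], [0.5605, 0.1398]] [[230, 205], [240, 272], [160, 292], [160, 213]]
S 2159.5 [[0.4786, 0.1533], [0.5639, 0.1345], [0.5836, -0.0165], [0.4402, -0.0407], [0.4018, 0.1071]] [[394, 191], [392, 210], [327, 213], [314, 181], [371, 175]]
jog ([1.39, -0.805, 0.292], [-0.0, 0.0, 0.37])
([0.0, 0.0, 0.485], [0.0, 0.0, 0.0])
```

{"method": "jog_arm", "body": {"rows": [[[0.35,-0.2,0.05],[0,0,0]],[[0.7,-0.4,0.1],[0,0,0]],[[0.7,-0.4,0.1],[0,0,0]],[[0.7,-0.4,0.1],[0,0,0]],[[0.7,-0.4,0.1],[0,0,0]]], "hand": -1, "squeeze": 40}}

```text
t: 0.8
tool_pos: [0.3547, -0.4045, 0.1985]
orientation: [-3.06, -0.712, 0.0]
force: [-0.0, -0.4, -0.7]
opening: 0.093
gripper_force: 0.0
```

{"method": "jog_arm", "body": {"rows": [[[0.69,-0.405,0.19],[0,0,0.37]],[[0.69,-0.405,0.19],[0,0,0.37]],[[0.69,-0.405,0.19],[0,0,0.37]],[[0.69,-0.405,0.19],[0,0,0.37]],[[0.69,-0.405,0.19],[0,0,0.37]]]}}

```text
t: 1.3
tool_pos: [0.4429, -0.2715, 0.1598]
orientation: [-3.134, 0.205, 0.001]
force: [0.3, -0.7, 0.1]
opening: 0.093
gripper_force: 0.0
```

{"method": "jog_arm", "body": {"rows": [[[0,0,0.15],[0,0,0]],[[0,0,0.3],[0,0,0]],[[0,0,0.42],[0,0,0]],[[0,0,0.48],[0,0,0]],[[0,0,0.48],[0,0,0]]]}}

```text
t: 1.8
tool_pos: [0.4407, -0.2735, 0.0631]
orientation: [-3.134, 0.2, 0.004]
force: [0.4, -0.1, -0.2]
opening: 0.0932
gripper_force: 0.0
```

{"method": "jog_arm", "body": {"rows": [[[0,0,0],[0,0,0]],[[0,0,0],[0,0,0]],[[0,0,0],[0,0,0]],[[0,0,0],[0,0,0]],[[0,0,0],[0,0,0]]], "hand": 1, "squeeze": 40}}

```text
t: 2.3
tool_pos: [0.4427, -0.2728, 0.0652]
orientation: [3.135, -0.199, 0.001]
force: [-0.3, -0.2, 0.0]
opening: 0.0575
gripper_force: 0.0
```

{"method": "jog_arm", "body": {"rows": [[[0,0,0],[0,0,0]],[[0,0,0],[0,0,0]],[[0,0,0],[0,0,0]],[[0,0,0],[0,0,0]],[[0,0,0],[0,0,0]]]}}

```text
t: 2.8
tool_pos: [0.4423, -0.2726, 0.0646]
orientation: [-3.135, 0.2, 0.0]
force: [0.6, -0.3, 0.5]
opening: 0.0174
gripper_force: 0.0
```

{"method": "jog_arm", "body": {"rows": [[[0,0,0],[0,0,0]],[[0,0,0],[0,0,0]],[[0,0,0],[0,0,0]],[[0,0,0],[0,0,0]]]}}

```text
t: 3.2
tool_pos: [0.4423, -0.2725, 0.0646]
orientation: [-3.135, 0.2, 0.0]
force: [-0.4, 1.9, 1.0]
opening: 0.0137
gripper_force: 40.0
```

{"method": "jog_arm", "body": {"rows": [[[0,0,-0.05],[0,0,0]],[[0,0,-0.2],[0,0,0]],[[0,0,-0.4],[0,0,0]],[[0,0,-0.6],[0,0,0]],[[0,0,-0.67],[0,0,0]]]}}

```text
t: 3.7
tool_pos: [0.4439, -0.2741, 0.2036]
orientation: [3.131, -0.2, 0.008]
force: [0.6, -0.3, -4.6]
opening: 0.0138
gripper_force: 40.0
```

```bash
python3 - <<'E'
from h import *
s=robot.read_state();p0=s["tool_pos"];R0=Ro.from_rotvec(s["orientation"]).as_matrix()
print(s["t"],p0,s["force"],s["opening"],s["gripper_force"])
pm=np.array([.470,-.11,.205])
print(jog(np.array([.4425,-.2726,p0[2]]),down(-97.3),pm,down(-88.8)))
print(jog(pm,down(-88.8),[.4948,.0542,.185],down(-80.4)))
E
```

```text
3.7 [ 0.443914   -0.27409669  0.20360076] [ 0.61286695 -0.3498739  -4.55818769] 0.013768496677298927 39.993783831596375
([0.033, -0.824, -0.007], [0.0, 0.0, -0.094])
([0.141, -0.818, 0.1], [0.0, 0.0, -0.093])
```

```bash
python3 - <<'E'
from h import *
A=np.array([.4425,-.2726,.199]);B=np.array([.4948,.0542,.19])
w=[(A+(B-A)*k,down(-97.3+16.9*k)) for k in(0,.25,.75,1)]
for i in range(3): print(jog(*w[i],*w[i+1]))
E
```

```text
([0.013, -0.413, 0.011], [0.0, 0.0, -0.047])
([0.087, -0.823, 0.023], [0.0, 0.0, -0.094])
([0.103, -0.401, 0.011], [0.0, 0.0, -0.047])
```

{"method": "jog_arm", "body": {"rows": [[[0,-0.016,0],[0,0,-0.002]],[[0.002,-0.066,0.002],[0,0,-0.008]],[[0.005,-0.149,0.004],[0,0,-0.017]],[[0.008,-0.264,0.007],[0,0,-0.03]],[[0.013,-0.413,0.011],[0,0,-0.047]]]}}

```text
t: 4.2
tool_pos: [0.4542, -0.189, 0.1937]
orientation: [-3.138, 0.083, 0.006]
force: [0.8, 0.7, -5.1]
opening: 0.0137
gripper_force: 40.0
```

{"method": "jog_arm", "body": {"rows": [[[0.017,-0.165,0.005],[0,0,-0.019]],[[0.035,-0.329,0.009],[0,0,-0.038]],[[0.052,-0.494,0.014],[0,0,-0.056]],[[0.07,-0.658,0.018],[0,0,-0.075]],[[0.087,-0.823,0.023],[0,0,-0.094]]]}}

```text
t: 4.7
tool_pos: [0.48, -0.0248, 0.1893]
orientation: [-3.137, -0.152, 0.006]
force: [0.0, -0.1, -4.7]
opening: 0.0137
gripper_force: 40.0
```

{"method": "jog_arm", "body": {"rows": [[[0.037,-0.144,0.004],[0,0,-0.017]],[[0.066,-0.257,0.007],[0,0,-0.03]],[[0.087,-0.337,0.009],[0,0,-0.039]],[[0.099,-0.385,0.011],[0,0,-0.045]],[[0.103,-0.401,0.011],[0,0,-0.047]]]}}

```text
t: 5.2
tool_pos: [0.4933, 0.0557, 0.1879]
orientation: [-3.13, -0.267, 0.005]
force: [0.6, -0.3, -4.3]
opening: 0.0135
gripper_force: 40.0
```

{"method": "jog_arm", "body": {"rows": [[[0,0,0.02],[0,0,0]],[[0,0,0.06],[0,0,0]],[[0,0,0.1],[0,0,0]],[[0,0,0.12],[0,0,0]],[[0,0,0.12],[0,0,0]]]}}

```text
t: 5.7
tool_pos: [0.4938, 0.0536, 0.1643]
orientation: [-3.131, -0.262, 0.003]
force: [-0.3, -0.4, -5.1]
opening: 0.0135
gripper_force: 40.0
```

```bash
python3 - <<'E'
from h import *
T=cam("top");S=cam("scene");s=robot.read_state();print(s["t"],s["tool_pos"],s["orientation"],s["force"])
t=T["img"][:,:,::-1];c=S["img"][:,:,::-1]
a=cv2.resize(t[190:310,60:300],None,fx=3,fy=3,interpolation=cv2.INTER_CUBIC)
b=cv2.resize(c[130:225,280:480],None,fx=2.4,fy=2.4,interpolation=cv2.INTER_CUBIC)
o=np.zeros((360+b.shape[0],720,3),np.uint8);o[:360]=a;o[360:,:b.shape[1]]=b;print(o.shape)
cv2.imwrite("pics/over.png",o)
E
```

```text
5.8 [0.49453153 0.05382373 0.16556186] [-3.13058429e+00 -2.62566209e-01  3.27016682e-04] [-0.21648208 -0.21645316 -5.14231471]
(588, 720, 3)
```

View pics/over.png

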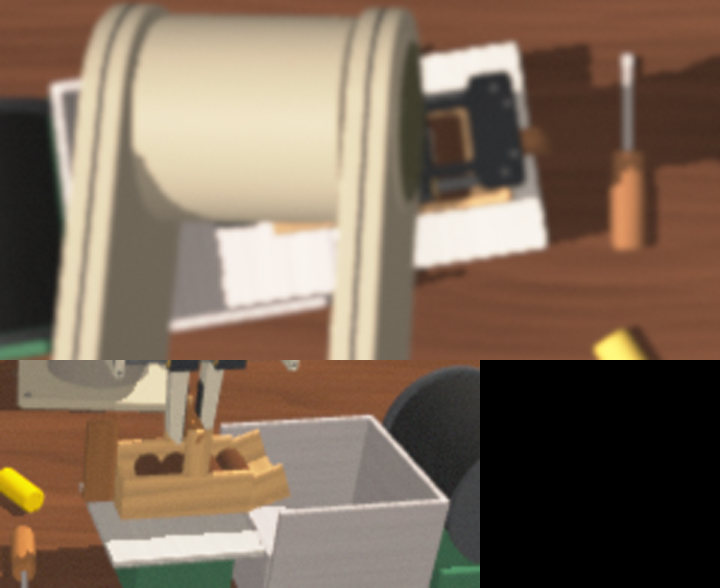

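The picture shows the tray level over the ledge: bar at scene crop (193,440), nose at (280,480) beside the hopper lip. I'll lower it about 20 mm.

{"method": "jog_arm", "body": {"rows": [[[0,0,0.03],[0,0,0]],[[0,0,0.06],[0,0,0]],[[0,0,0.08],[0,0,0]],[[0,0,0.09],[0,0,0]],[[0,0,0.095],[0,0,0]]]}}

```text
t: 6.3
tool_pos: [0.4944, 0.0541, 0.1462]
orientation: [-3.13, -0.263, 0.001]
force: [0.2, 0.1, -5.6]
opening: 0.014
gripper_force: 40.0
```

{"method": "jog_arm", "body": {"rows": [[[0,0,0.004],[0,0,0]],[[0,0,0.008],[0,0,0]],[[0,0,0.01],[0,0,0]],[[0,0,0.01],[0,0,0]]]}}

```text
t: 6.7
tool_pos: [0.4946, 0.0541, 0.1447]
orientation: [3.131, 0.263, 0.0]
force: [-0.2, -0.5, -4.9]
opening: 0.0138
gripper_force: 40.0
```

{"method": "jog_arm", "body": {"rows": [[[0,0,0.005],[0,0,0]],[[0,0,0.01],[0,0,0]],[[0,0,0.01],[0,0,0]]]}}

```text
t: 7.0
tool_pos: [0.4949, 0.0542, 0.1446]
orientation: [3.13, 0.264, 0.002]
force: [-8.1, -0.9, 9.6]
opening: 0.0139
gripper_force: 40.0
```

```bash
python3 - <<'E'
from h import *
T=cam("top");S=cam("scene");s=robot.read_state();print(s["t"],s["tool_pos"],s["force"])
cv2.imwrite("pics/seatT.png",T["img"][:,:,::-1]);cv2.imwrite("pics/seatS.png",S["img"][:,:,::-1])
E
```

```text
7.1 [0.49491087 0.0541505  0.14460674] [-8.62923255 -0.8151632   9.80212183]
```

{"method": "jog_arm", "body": {"rows": [[[0,0,0],[0,0,0]],[[0,0,0],[0,0,0]],[[0,0,0],[0,0,0]],[[0,0,0],[0,0,0]],[[0,0,0],[0,0,0]]], "hand": -1}}

```text
t: 7.6
tool_pos: [0.4946, 0.0541, 0.1426]
orientation: [3.131, 0.263, -0.0]
force: [-0.1, -1.0, 0.9]
opening: 0.0489
gripper_force: 0.0
```

{"method": "jog_arm", "body": {"rows": [[[0,0,0],[0,0,0]],[[0,0,0],[0,0,0]],[[0,0,0],[0,0,0]],[[0,0,0],[0,0,0]]]}}

```text
t: 8.0
tool_pos: [0.4945, 0.0541, 0.1426]
orientation: [3.131, 0.264, -0.0]
force: [0.4, 0.4, -0.1]
opening: 0.0812
gripper_force: 0.0
```

{"method": "jog_arm", "body": {"rows": [[[0,0,-0.1],[0,0,0]],[[0,0,-0.3],[0,0,0]],[[0,0,-0.5],[0,0,0]],[[0,0,-0.6],[0,0,0]],[[0,0,-0.6],[0,0,0]]]}}

```text
t: 8.5
tool_pos: [0.4966, 0.0541, 0.2668]
orientation: [3.13, 0.263, 0.011]
force: [1.2, -0.4, 0.5]
opening: 0.0931
gripper_force: 0.0
```

```bash
python3 - <<'E'
from h import *
s=robot.read_state();print(s["t"],s["tool_pos"],s["force"],s["opening"])
A=np.array([.4949,.0542,.263]);M=np.array([.525,-.22,.263]);print(jog(A,down(-80.4),M,down(-50)))
print(jog(M,down(-50),M,down(-20)),jog(M,down(-50),M,down(9.6)))
E
```

```text
8.5 [0.4965914  0.05412268 0.26684831] [ 1.19109475 -0.35118281  0.46143169] 0.09310119763591898
([-0.08, 1.377, 0.0], [0.0, 0.0, -0.338])
([0.0, 0.0, 0.0], [0.0, 0.0, -0.333]) ([0.0, 0.0, 0.0], [0.0, 0.0, -0.662])
```

{"method": "jog_arm", "body": {"rows": [[[-0.01,0.15,0],[0,0,0]],[[-0.02,0.35,0],[0,0,0]],[[-0.04,0.55,0],[0,0,0]],[[-0.04,0.69,0],[0,0,0]]]}}

```text
t: 8.9
tool_pos: [0.5089, -0.0853, 0.2608]
orientation: [-3.13, -0.262, 0.003]
force: [0.6, 0.6, 0.0]
opening: 0.0933
gripper_force: 0.0
```

{"method": "jog_arm", "body": {"rows": [[[-0.01,0.2,0],[0,0,-0.09]],[[-0.02,0.4,0],[0,0,-0.18]],[[-0.04,0.6,0],[0,0,-0.27]],[[-0.04,0.69,0],[0,0,-0.36]],[[-0.04,0.69,0],[0,0,-0.45]]]}}

```text
t: 9.4
tool_pos: [0.524, -0.2232, 0.2601]
orientation: [-2.842, -1.334, 0.004]
force: [-0.9, 1.0, 0.2]
opening: 0.0931
gripper_force: 0.0
```

```bash
python3 - <<'E'
from h import *
T=cam("top");S=cam("scene");s=robot.read_state();print(s["t"],s["tool_pos"],s["orientation"])
cv2.imwrite("pics/seatT2.png",T["img"][:,:,::-1]);cv2.imwrite("pics/seatS2.png",S["img"][:,:,::-1])
t=T["img"][:,:,::-1];c=S["img"][:,:,::-1]
a=cv2.resize(t[195:295,110:270],None,fx=4,fy=4,interpolation=cv2.INTER_CUBIC)
b=cv2.resize(c[145:225,305:415],None,fx=2.5,fy=2.5,interpolation=cv2.INTER_CUBIC)
o=np.zeros((600,640,3),np.uint8);o[:400]=a;o[400:,:b.shape[1]]=b
cv2.imwrite("pics/seat.png",o)
E
```

```text
9.5 [ 0.52412367 -0.22109319  0.26048248] [-2.84300780e+00 -1.33095381e+00  2.71208922e-03]
```

View pics/seat.png

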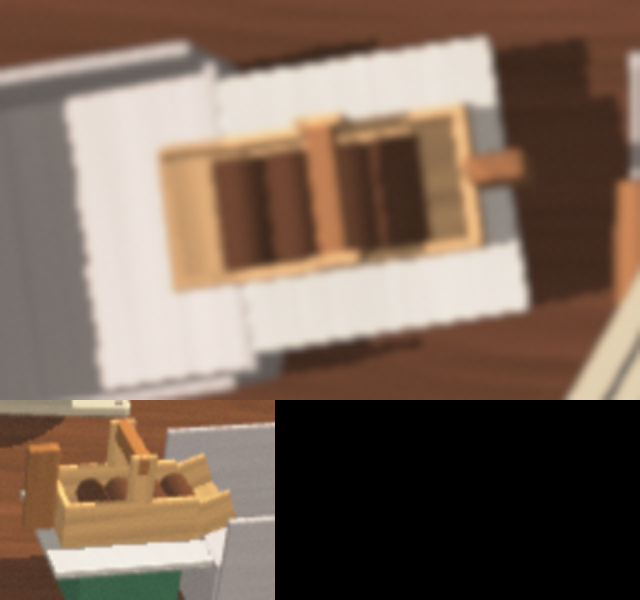

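All four blanks are in the tray and it sits flat on the ledge. Tray corners in the crop are (467,103), (483,245), (160,150) and (178,291). The ledge's tail corners are (490,37) and (529,309).

```bash
python3 - <<'E'
from h import *
T=cam("top")
q=lambda x,y,z:plane(T,(110+x/4,195+y/4),z)[:2]
tA,tB,nA,nB=q(467,103,.125),q(483,245,.125),q(160,150,.125),q(178,291,.125)
lA,lB,hA,hB=q(490,37,.08),q(529,309,.08),q(210,70,.08),q(247,350,.08)
print(tA,tB,nA,nB,lA,lB,hA,hB)
tm,nm=(tA+tB)/2,(nA+nB)/2;d=nm-tm;d/=np.linalg.norm(d)
w=tA-tB
print("tray len",np.linalg.norm(nm-tm),np.linalg.norm(w),"yaw",np.degrees(np.arctan2(d[1],d[0])),np.degrees(np.arctan2(w[1],w[0]))+90,"orig",tm+.07*d,nm-.1*d)
l=lA-lB;print("ledge yaw",np.degrees(np.arctan2(l[1],l[0]))+90,np.linalg.norm(l))
for u in(lA-hA,lB-hB):print(np.degrees(np.arctan2(-u[1],-u[0])))
a=np.arctan2(l[1],l[0])+np.pi/2;e=np.array([np.cos(a),np.sin(a)]);print("ledge org",(lA+lB)/2+.085*e)
o=.5*(tm+.07*d+nm-.1*d);dd=o-((lA+lB)/2+.085*e);print("offset in ledge axes",dd@e,dd@np.array([-e[1],e[0]]))
print("grip exp",o-.086*d,"click",q(495,163,.168))
E
```

```text
[ 0.54311822 -0.01153432] [ 0.46880708 -0.02240825] [0.51452871 0.14899042] [0.44112666 0.13599895] [ 0.58353533 -0.01862885] [ 0.43561946 -0.04459247] [0.56168889 0.13440101] [0.40997797 0.10732374]
tray len 0.16192890534814341 0.07510251576369346 yaw 100.00585792789747 98.3249986709659 orig [0.49380023 0.05196402] [0.49520257 0.04401568]
ledge yaw 99.95568907955841 0.1501772790677008
98.1246082545977
99.58048433578668
ledge org [0.49488204 0.05210939]
offset in ledge axes -0.003991699820895053 0.001087118881364324
grip exp [ 0.5094438  -0.03670209] click [ 0.50947016 -0.03083324]
```

```bash
cat > dump.py <<'E'
from h import *
yaw=np.radians(99.7);ex=np.array([np.cos(yaw),np.sin(yaw),0]);ey=np.array([-ex[1],ex[0],0]);ez=np.array([0,0,1.])
O=np.array([.4945,.0541,.08])
def pose(th,Px,Pz,gz=.07):
    c,s=np.cos(th),np.sin(th);gx=-.144
    x=Px+gx*c+gz*s;z=Pz-gx*s+gz*c
    x-=.019*s;z-=.019*c
    R=Ro.from_rotvec(ey*th).as_matrix()@down(9.7)
    return O+ex*x+ez*z,R
E
python3 - <<'E'
from dump import *
s=robot.read_state();p0=s["tool_pos"];R0=Ro.from_rotvec(s["orientation"]).as_matrix()
g,R=pose(0,.058,0);print(g)
print(jog(p0,R0,g+[0,0,.1],R))
w=[(0,.058,0),(.15,.06,.004),(.36,.072,.01),(.6,.085,.022),(.9,.09,.028)]
for a,b in zip(w,w[1:]): print(pose(*b)[0].round(3),jog(*pose(*a),*pose(*b)))
E
```

```text
[ 0.50899009 -0.0306705   0.131     ]
([0.677, -0.669, 0.151], [-0.002, -0.0, -0.553])
[ 0.507 -0.02   0.156] ([0.056, -0.0, -0.125], [-0.0, -0.095, 0.0])
[0.502 0.01  0.188] ([0.124, 0.0, -0.183], [-0.0, -0.134, 0.0])
[0.495 0.049 0.225] ([0.121, -0.0, -0.243], [-0.0, -0.153, -0.0])
[0.488 0.094 0.253] ([0.111, 0.0, -0.24], [-0.0, -0.191, 0.0])
```

{"method": "jog_arm", "body": {"rows": [[[0.1,-0.1,0],[0,0,-0.09]],[[0.25,-0.25,0],[0,0,-0.18]],[[0.4,-0.4,0],[0,0,-0.27]],[[0.55,-0.55,0],[0,0,-0.36]],[[0.677,-0.669,0],[0,0,-0.45]]]}}

```text
t: 10.05
tool_pos: [0.5082, -0.0283, 0.2621]
orientation: [-2.206, -2.236, -0.0]
force: [0.9, -0.7, 0.2]
opening: 0.0928
gripper_force: 0.0
```

{"method": "jog_arm", "body": {"rows": [[[0,0,0.08],[0,0,-0.06]],[[0,0,0.15],[0,0,-0.103]],[[0,0,0.15],[0,0,-0.103]],[[0,0,0.15],[0,0,-0.103]],[[0,0,0.15],[0,0,-0.103]]]}}

```text
t: 10.55
tool_pos: [0.5093, -0.031, 0.2334]
orientation: [2.025, 2.401, 0.001]
force: [0.6, 0.3, -0.1]
opening: 0.093
gripper_force: 0.0
```

```bash
python3 - <<'E'
from dump import *
s=robot.read_state();p0=s["tool_pos"];R0=Ro.from_rotvec(s["orientation"]).as_matrix()
g,R=pose(0,.058,0);print(s["t"],p0,s["q"].round(2) if hasattr(s["q"],"round") else s["q"])
print(jog(p0,R0,g,R))
E
```

```text
10.55 [ 0.50933433 -0.03101337  0.23338401] [-0.16 -0.12  1.71  0.    1.55 -0.33]
([0.002, -0.002, 0.512], [0.001, 0.0, 0.0])
```

{"method": "jog_arm", "body": {"rows": [[[0,0,0.1],[0,0,0]],[[0,0,0.25],[0,0,0]],[[0,0,0.4],[0,0,0]],[[0,0,0.48],[0,0,0]],[[0,0,0.505],[0,0,0]]]}}

```text
t: 11.05
tool_pos: [0.508, -0.0311, 0.13]
orientation: [-2.023, -2.401, 0.002]
force: [-0.3, 0.4, 0.9]
opening: 0.0931
gripper_force: 0.0
```

{"method": "jog_arm", "body": {"rows": [[[0,0,0],[0,0,0]],[[0,0,0],[0,0,0]],[[0,0,0],[0,0,0]],[[0,0,0],[0,0,0]],[[0,0,0],[0,0,0]]], "hand": 1, "squeeze": 60}}

```text
t: 11.55
tool_pos: [0.5095, -0.031, 0.1324]
orientation: [2.021, 2.404, 0.001]
force: [0.3, -0.3, 0.5]
opening: 0.0577
gripper_force: 0.0
```

{"method": "jog_arm", "body": {"rows": [[[0,0,0],[0,0,0]],[[0,0,0],[0,0,0]],[[0,0,0],[0,0,0]],[[0,0,0],[0,0,0]],[[0,0,0],[0,0,0]]]}}

```text
t: 12.05
tool_pos: [0.509, -0.031, 0.1316]
orientation: [-2.022, -2.405, 0.0]
force: [-0.0, -0.5, -0.3]
opening: 0.0172
gripper_force: 0.0
```

{"method": "jog_arm", "body": {"rows": [[[0,0,0],[0,0,0]],[[0,0,0],[0,0,0]],[[0,0,0],[0,0,0]],[[0,0,0],[0,0,0]],[[0,0,0],[0,0,0]]]}}

```text
t: 12.55
tool_pos: [0.5091, -0.0309, 0.1316]
orientation: [2.022, 2.405, 0.0]
force: [1.6, 0.1, -1.3]
opening: 0.0136
gripper_force: 60.0
```

{"method": "jog_arm", "body": {"rows": [[[0.008,0,-0.025],[0,-0.015,0]],[[0.02,0,-0.05],[0,-0.035,0]],[[0.032,0,-0.075],[0,-0.055,0]],[[0.044,0,-0.1],[0,-0.075,0]],[[0.056,0,-0.125],[0,-0.095,0]]]}}

```text
t: 13.05
tool_pos: [0.5063, -0.0198, 0.1564]
orientation: [1.945, 2.314, -0.149]
force: [0.7, -0.4, -5.5]
opening: 0.0137
gripper_force: 60.0
```

{"method": "jog_arm", "body": {"rows": [[[0.025,0,-0.037],[0,-0.027,0]],[[0.05,0,-0.074],[0,-0.054,0]],[[0.075,0,-0.11],[0,-0.08,0]],[[0.1,0,-0.147],[0,-0.107,0]],[[0.124,0,-0.183],[0,-0.134,0]]]}}

```text
t: 13.55
tool_pos: [0.5013, 0.01, 0.1891]
orientation: [1.831, 2.178, -0.336]
force: [-0.6, -0.1, -5.6]
opening: 0.0136
gripper_force: 60.0
```

```bash
python3 - <<'E'
from dump import *
T=cam("top");S=cam("scene");s=robot.read_state();print(s["t"],s["tool_pos"],pose(.36,.072,.01)[0],s["force"],s["opening"],s["q"])
R=Ro.from_rotvec(s["orientation"]).as_matrix();print(Ro.from_matrix(R.T@pose(.36,.072,.01)[1]).as_rotvec())
c=S["img"][:,:,::-1];cv2.imwrite("pics/tip1.png",cv2.resize(c[100:240,280:480],None,fx=3.5,fy=3.5,interpolation=cv2.INTER_CUBIC))
E
```

```text
13.65 [0.50153122 0.01112242 0.18910851] [0.50204886 0.00993737 0.18845823] [ 0.31145688  0.16922015 -5.79851595] 0.013958030018411016 [ 0.18651798 -0.1131161   1.83202359 -0.36428161  1.43676899  0.06312315]
[0.00159169 0.0008958  0.00559016]
```

View pics/tip1.png

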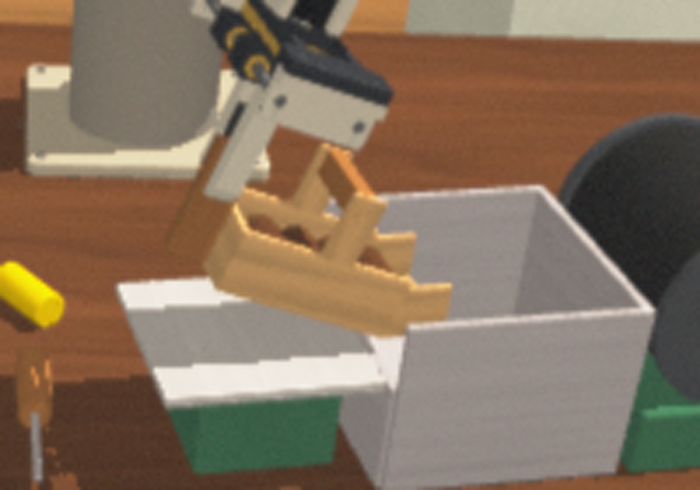

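The tray is held by the tail grip and pitched with no slip. The nose, at crop (445,300), is over the hopper with the blanks still inside, and the grip takes the full weight. I'll keep tipping.

{"method": "jog_arm", "body": {"rows": [[[0.025,0,-0.05],[0,-0.03,0]],[[0.05,0,-0.1],[0,-0.06,0]],[[0.073,0,-0.146],[0,-0.092,0]],[[0.097,0,-0.195],[0,-0.122,0]],[[0.121,0,-0.243],[0,-0.153,0]]]}}

```text
t: 14.15
tool_pos: [0.4948, 0.0488, 0.226]
orientation: [1.694, 2.015, -0.526]
force: [-1.4, 0.6, -4.7]
opening: 0.0137
gripper_force: 60.0
```

{"method": "jog_arm", "body": {"rows": [[[0.022,0,-0.048],[0,-0.04,0]],[[0.045,0,-0.096],[0,-0.08,0]],[[0.07,0,-0.145],[0,-0.115,0]],[[0.09,0,-0.195],[0,-0.155,0]],[[0.111,0,-0.24],[0,-0.191,0]]]}}

```text
t: 14.65
tool_pos: [0.4872, 0.0938, 0.253]
orientation: [1.512, 1.8, -0.732]
force: [0.2, -0.4, -3.2]
opening: 0.0136
gripper_force: 60.0
```

{"method": "jog_arm", "body": {"rows": [[[0,0,0],[0,0,0]],[[0,0,0],[0,0,0]],[[0,0,0],[0,0,0]],[[0,0,0],[0,0,0]],[[0,0,0],[0,0,0]]]}}

```text
t: 15.15
tool_pos: [0.4875, 0.0929, 0.2535]
orientation: [1.515, 1.8, -0.73]
force: [-0.5, 0.0, -4.3]
opening: 0.0137
gripper_force: 60.0
```

```bash
python3 - <<'E'
from dump import *
T=cam("top");S=cam("scene");s=robot.read_state();W=pose(.9,.09,.028);print(s["t"],s["tool_pos"],W[0],s["force"],s["opening"],s["q"])
R=Ro.from_rotvec(s["orientation"]).as_matrix();print(Ro.from_matrix(R.T@W[1]).as_rotvec())
t=T["img"][:,:,::-1];c=S["img"][:,:,::-1]
a=cv2.resize(t[190:310,60:260],None,fx=2.4,fy=2.4,interpolation=cv2.INTER_CUBIC)
b=cv2.resize(c[100:240,290:480],None,fx=2.2,fy=2.2,interpolation=cv2.INTER_CUBIC)
o=np.zeros((a.shape[0]+b.shape[0],480,3),np.uint8);o[:a.shape[0],:a.shape[1]]=a;o[a.shape[0]:,:b.shape[1]]=b;print(o.shape)
cv2.imwrite("pics/tip2.png",o)
E
```

```text
15.25 [0.48744772 0.09314212 0.25344342] [0.48768665 0.09395972 0.25250118] [ 0.00635278  0.13876222 -4.52551465] 0.013558588460822526 [ 0.63348943  0.15706812  1.65956154 -0.7948353   1.75843526  0.48675935]
[ 0.00241021 -0.00052838  0.00127678]
(596, 480, 3)
```

View pics/tip2.png

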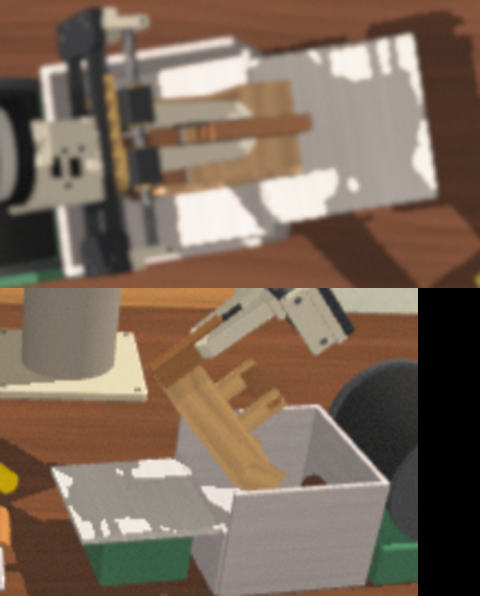

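The tray is tipped at 0.9 rad. One blank is visible in the hopper at crop (313,480), but the inside of the tray is hidden. I'll tilt slightly more, wait, then check.

{"method": "jog_arm", "body": {"rows": [[[0,0,-0.02],[0,-0.015,0]],[[0,0,-0.04],[0,-0.03,0]],[[0,0,-0.04],[0,-0.03,0]],[[0,0,-0.04],[0,-0.03,0]],[[0,0,-0.04],[0,-0.03,0]]]}}

```text
t: 15.75
tool_pos: [0.4863, 0.0998, 0.258]
orientation: [1.484, 1.766, -0.761]
force: [-0.4, 0.2, -4.1]
opening: 0.0134
gripper_force: 60.0
```

{"method": "jog_arm", "body": {"rows": [[[0,0,0],[0,0,0]],[[0,0,0],[0,0,0]],[[0,0,0],[0,0,0]],[[0,0,0],[0,0,0]],[[0,0,0],[0,0,0]]]}}

```text
t: 16.25
tool_pos: [0.4863, 0.0996, 0.2582]
orientation: [1.484, 1.765, -0.761]
force: [-0.5, 0.4, -4.1]
opening: 0.0137
gripper_force: 60.0
```

```bash
python3 - <<'E'
from dump import *
F=[]
for i in range(6):
    S=cam("scene");F.append(robot.read_state()["force"])
print(np.mean(F,0),np.std(F,0))
cv2.imwrite("pics/tip3S.png",S["img"][:,:,::-1])
hsv=cv2.cvtColor(S["img"],cv2.COLOR_RGB2HSV)
for a,k in blobs(S["img"],(0,90,20),(14,255,120),(360,150,460,235),3): print(a,cv2.boundingRect(k))
E
```

```text
[-0.22480668  0.02276638 -3.65911821] [0.32080725 0.42544317 0.58615129]
49.0 (363, 223, 21, 12)
14.0 (428, 186, 9, 4)
```

```bash
python3 - <<'E'
from dump import *
s=robot.read_state();c=(s["tool_pos"],Ro.from_rotvec(s["orientation"]).as_matrix())
g=pose(0,.058,0)
w=[pose(.6,.085,.022),pose(.36,.072,.012),pose(.15,.06,.008),(np.array([.5091,-.0309,.1345]),g[1])]
for b in w: print(jog(*c,*b)); c=b
E
```

```text
([-0.017, 0.001, 0.304], [0.001, 0.221, 0.002])
([-0.065, 0.0, 0.256], [0.0, 0.153, 0.0])
([-0.086, -0.0, 0.196], [0.0, 0.134, -0.0])
([-0.038, 0.0, 0.134], [0.0, 0.095, -0.0])
```

{"method": "jog_arm", "body": {"rows": [[[-0.003,0,0.06],[0,0.044,0]],[[-0.007,0,0.12],[0,0.088,0]],[[-0.01,0,0.18],[0,0.132,0]],[[-0.014,0,0.24],[0,0.177,0]],[[-0.017,0,0.304],[0,0.221,0]]]}}

```text
t: 17.05
tool_pos: [0.4952, 0.0489, 0.2256]
orientation: [1.696, 2.017, -0.522]
force: [-0.2, -0.4, -4.0]
opening: 0.0139
gripper_force: 60.0
```

{"method": "jog_arm", "body": {"rows": [[[-0.013,0,0.05],[0,0.03,0]],[[-0.026,0,0.1],[0,0.06,0]],[[-0.039,0,0.154],[0,0.092,0]],[[-0.052,0,0.205],[0,0.122,0]],[[-0.065,0,0.256],[0,0.153,0]]]}}

```text
t: 17.55
tool_pos: [0.5017, 0.0094, 0.1904]
orientation: [1.833, 2.18, -0.333]
force: [1.2, -0.2, -3.7]
opening: 0.0135
gripper_force: 60.0
```

{"method": "jog_arm", "body": {"rows": [[[-0.017,0,0.039],[0,0.027,0]],[[-0.034,0,0.078],[0,0.054,0]],[[-0.052,0,0.118],[0,0.08,0]],[[-0.069,0,0.157],[0,0.107,0]],[[-0.086,0,0.196],[0,0.134,0]]]}}

```text
t: 18.05
tool_pos: [0.5067, -0.02, 0.1597]
orientation: [1.946, 2.315, -0.146]
force: [-0.0, -0.4, -4.5]
opening: 0.0139
gripper_force: 60.0
```

{"method": "jog_arm", "body": {"rows": [[[-0.008,0,0.027],[0,0.019,0]],[[-0.015,0,0.054],[0,0.038,0]],[[-0.023,0,0.08],[0,0.057,0]],[[-0.03,0,0.107],[0,0.076,0]],[[-0.038,0,0.134],[0,0.095,0]]]}}

```text
t: 18.55
tool_pos: [0.5086, -0.0313, 0.1342]
orientation: [-2.021, -2.404, 0.001]
force: [0.4, 0.0, -3.1]
opening: 0.0139
gripper_force: 60.0
```

{"method": "jog_arm", "body": {"rows": [[[0,0,0],[0,0,0]],[[0,0,0],[0,0,0]],[[0,0,0],[0,0,0]]]}}

```text
t: 18.85
tool_pos: [0.509, -0.0307, 0.1348]
orientation: [2.021, 2.404, -0.001]
force: [-0.1, 0.7, -3.6]
opening: 0.0137
gripper_force: 60.0
```

```bash
python3 - <<'E'
from dump import *
T=cam("top");S=cam("scene");s=robot.read_state();p0=s["tool_pos"];R0=Ro.from_rotvec(s["orientation"]).as_matrix()
print(s["t"],p0,s["force"]);print(jog(p0,R0,[.5091,-.0309,.1316],pose(0,.058,0)[1]))
t=T["img"][:,:,::-1];c=S["img"][:,:,::-1]
a=cv2.resize(t[190:310,60:260],None,fx=2.4,fy=2.4,interpolation=cv2.INTER_CUBIC)
b=cv2.resize(c[100:240,290:480],None,fx=2.2,fy=2.2,interpolation=cv2.INTER_CUBIC)
o=np.zeros((a.shape[0]+b.shape[0],480,3),np.uint8);o[:a.shape[0],:a.shape[1]]=a;o[a.shape[0]:,:b.shape[1]]=b
cv2.imwrite("pics/back.png",o)
E
```

```text
18.95 [ 0.50915866 -0.0304618   0.13488608] [-0.47342786  0.10005211 -3.89354886]
([-0.002, -0.001, 0.016], [0.0, 0.0, 0.003])
```

View pics/back.png

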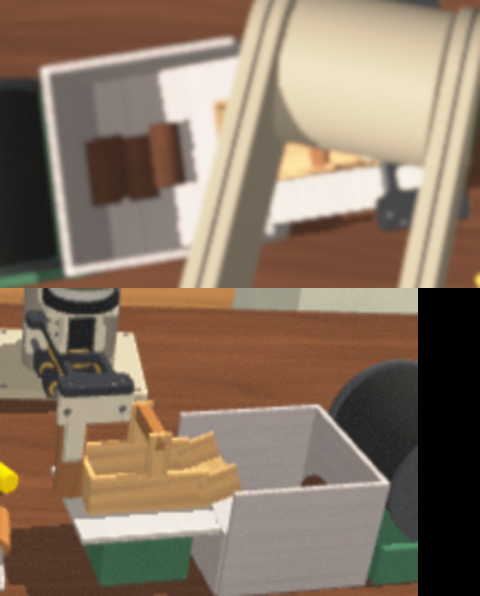

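The tray looks empty in the scene view and the dark blanks lie in the hopper at top crop (90–185, 125–205). I'll seat the tray and release.

{"method": "jog_arm", "body": {"rows": [[[0,0,0.006],[0,0,0]],[[0,0,0.012],[0,0,0]],[[0,0,0.016],[0,0,0]],[[0,0,0.016],[0,0,0]]]}}

```text
t: 19.35
tool_pos: [0.5091, -0.0306, 0.1316]
orientation: [2.021, 2.405, 0.0]
force: [-0.7, 0.8, -0.6]
opening: 0.0136
gripper_force: 60.0
```

{"method": "jog_arm", "body": {"rows": [[[0,0,0],[0,0,0]],[[0,0,0],[0,0,0]]]}}

```text
t: 19.55
tool_pos: [0.5091, -0.0307, 0.1316]
orientation: [2.022, 2.405, 0.001]
force: [-1.9, 0.3, 1.3]
opening: 0.0135
gripper_force: 60.0
```

Contact is made. I'll release, rise and back off.

{"method": "jog_arm", "body": {"rows": [[[0,0,0],[0,0,0]],[[0,0,0],[0,0,0]],[[0,0,0],[0,0,0]],[[0,0,0],[0,0,0]],[[0,0,0],[0,0,0]]], "hand": -1}}

```text
t: 20.05
tool_pos: [0.5091, -0.0308, 0.1313]
orientation: [2.022, 2.405, 0.0]
force: [0.1, -0.1, 0.4]
opening: 0.0494
gripper_force: 0.0
```

{"method": "jog_arm", "body": {"rows": [[[0,0,0],[0,0,0]],[[0,0,0],[0,0,0]],[[0,0,0],[0,0,0]],[[0,0,0],[0,0,0]]]}}

```text
t: 20.45
tool_pos: [0.509, -0.0308, 0.1313]
orientation: [-2.022, -2.405, -0.0]
force: [0.2, 0.5, -0.4]
opening: 0.0812
gripper_force: 0.0
```

{"method": "jog_arm", "body": {"rows": [[[0,0,-0.1],[0,0,0]],[[0,0,-0.3],[0,0,0]],[[0,0,-0.5],[0,0,0]],[[0,0,-0.65],[0,0,0]],[[0,0,-0.65],[0,0,0]]]}}

```text
t: 20.95
tool_pos: [0.5115, -0.0311, 0.2671]
orientation: [2.017, 2.399, 0.007]
force: [0.5, 0.1, -0.2]
opening: 0.0932
gripper_force: 0.0
```

{"method": "jog_arm", "body": {"rows": [[[-0.15,0,0],[0,0,0]],[[-0.35,0,0],[0,0,0]],[[-0.55,0,0],[0,0,0]],[[-0.75,0,0],[0,0,0]],[[-0.95,0,0],[0,0,0]]]}}

```text
t: 21.45
tool_pos: [0.5414, -0.2193, 0.2601]
orientation: [-2.021, -2.404, 0.0]
force: [0.2, -0.3, -0.2]
opening: 0.0931
gripper_force: 0.0
```

```bash
python3 - <<'E'
from dump import *
T=cam("top");S=cam("scene");s=robot.read_state();print(s["t"],s["tool_pos"],s["force"],s["opening"])
t=T["img"][:,:,::-1];c=S["img"][:,:,::-1]
a=cv2.resize(t[195:300,70:270],None,fx=3.6,fy=3.6,interpolation=cv2.INTER_CUBIC)
b=cv2.resize(c[145:235,290:430],None,fx=2.4,fy=2.4,interpolation=cv2.INTER_CUBIC)
o=np.zeros((a.shape[0]+b.shape[0],720,3),np.uint8);o[:a.shape[0],:a.shape[1]]=a;o[a.shape[0]:,:b.shape[1]]=b
f=cv2.resize(t,(380,285))[:b.shape[0]] ;o[a.shape[0]:a.shape[0]+f.shape[0],336:716]=f
print(o.shape);cv2.imwrite("pics/final.png",o)
E
```

```text
21.55 [ 0.54100075 -0.22215661  0.25930444] [0.42865708 0.46333465 0.73128358] 0.09325894052136381
(594, 720, 3)
```

View pics/final.png

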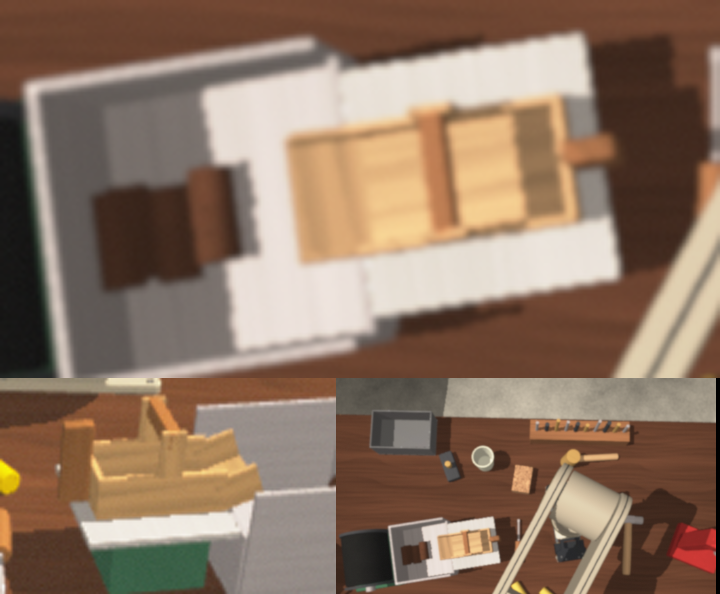

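The final picture shows the tray empty and flat, square and centred on the ledge: tail corners (562,96) and (577,220), ledge tail corners (583,33) and (620,277). This matches the first seating to within about 1–2 mm. The blanks are piled in the hopper at (95–235, 165–290), and nothing on the rest of the bench appears to have moved. I'll hand it in.

```bash
python3 -c "
from plant import robot
print(robot.close_job())"
```

```text
the job is handed in; nothing more can be done
None
```

The tray is back flat and empty on the ledge, in the same place to within about 2 mm, and released. The blanks are in the hopper: I could pick out three and take the fourth to be under the pile. I handed the job in at about 21.6 s.

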